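# Turn a stripboard over against the bench stop

## Task

Turn the stripboard over so that its copper side faces up, without picking it up: push its near edge along the mat with the fingertips, straight at the sloping bench stop, until its far edge rides up and the board leans on the stop. Then reach behind the stop and push the board's upper edge back towards the robot, so that it topples over its lower edge and lies flat, copper up, on the mat in front of the stop. Leave the other things on the bench alone.

Things in the scene. Friction and masses are not known exactly. Their poses are not given: they have to be found in the camera images.
- stop: fixed bench stop, 120 mm wide, red behind, bare aluminium concave face towards the robot. Origin: on the bench, middle of the toe line where the face begins. x: through the stop, away from the robot; y along it; z up; turned up to 20 degrees. The face rises in four flats, each 8 mm high, at 45, 54, 62, 70 degrees. Flat mat, level with the bench, lies before it (-x).
- stop_top (a point): middle of the stop's rounded top edge, 23 mm behind the toe, 33 mm high. The red back plate ends 26 mm behind the toe; behind it only a 3 mm high flange, to 54 mm behind the toe
- board: loose rigid stripboard, 60 (its x) x 90 (y) x 4 mm, 40 to 85 g; tan face with holes up at the start, copper-striped face beneath. Origin: centre of the copper face; z points out of the tan face (up at start, down when turned over). At the start its x points at the stop within 15 degrees, far edge 15 to 75 mm before the toe line. Friction with mat, stop and fingers about 0.6.
- board_mid (a point): centre of the board (mid thickness); at the start within 20 mm of the stop's middle line. Flat on the mat it is 2 mm high
- board_far (a point): middle of the edge nearest the stop at the start (+30 mm along the board's x). Once the lower edge is pushed up to the toe, the board leans at about 55 degrees; this edge is then about 50 mm high and 35 mm behind the toe, clear above the stop's top, and the board stays leaning when let go
- board_near (a point): middle of the edge to push (-30 mm along the board's x). Pushed squarely, 2 mm above the mat, by fingertips spread some 45 mm, the board squares up and rides up the stop under a few newtons
- spool: green solder spool, 56 mm diameter, 42 mm high, loose beside the stop or its approach; leave alone. Origin: centre of its underside
- tin: dark round tip-cleaner tin with brass wool, 60 mm diameter, 35 mm high, loose beside the stop's approach on the other side; leave alone. Origin: centre of its underside
- heatsink: aluminium finned heat sink, 40 x 50 x 30 mm, loose, 120 to 150 mm behind the toe line; leave alone. Origin: centre of its underside
- tape: red roll of tape lying flat, 90 mm diameter, 19 mm high; leave alone. Origin: centre of its underside
- driver: screwdriver with yellow handle, 170 mm long, lying at the robot's right; leave alone
- cup: white cup, 72 mm diameter, 80 mm high; leave alone. Origin: centre of its underside
Things that resemble listed ones, but are neither listed nor needed, are in the scene too. Of the things that look like the board, take the one that is farthest to the robot's right at the start.

How it is judged:
On the way:
1. the board is tipped up steeply (40 degrees or more), leaning on the stop (angle between board's own z axis and vertical between 0.7 and 1.5 rad and contact force between board and stop above 0.03 N and z of board_far in the frame of stop above 0.035 m), for 0.2 s.
At the end, for the whole second after the job is handed in: The board lies still and flat (within 6 degrees) with the copper face up on the mat in front of the stop: its middle 15 to 130 mm before the toe line and within 80 mm of the stop's middle line (angle between board's own z axis and vertical above 3.04 rad and height (world z) of board_mid below 0.006 m and x of board_mid in the frame of stop between -0.13 and -0.015 m and y of board_mid in the frame of stop between -0.08 and 0.08 m and linear speed of board below 0.01 m/s); the robot touches nothing.
It fails at once if the board is lifted: both its edges more than 25 mm above the bench (height (world z) of each of board_far, board_near above 0.025 m).
It fails at once if another loose thing on the bench is moved by more than 20 mm (distance of any of spool, tin, heatsink, tape, driver, cup from where it was at the start of the episode above 0.02 m).
It also fails if it takes over 46 s, if anything falls off the work surface, if the arm or the gripper's body presses on something with over 40 N, if the wrist force passes 120 N, or if a joint passes its speed limit or range.

## Robot

A 6-joint arm with a two-finger parallel gripper is mounted at the origin on the work surface. World frame = base frame: x ahead of the robot, y to its left, z up, the work surface at z = 0. Lengths are in m, angles in rad, forces in N, time in s.
With the tool pointing down it reaches from about 0.375 to 0.975 m from the base axis. Payload 3.8 kg.
Tool frame: the origin (TCP) lies on the centre line of the jaws, within the pads' length; the fingertips stand 14 mm ahead of it and the grasp point (between the pads) lies 5 mm behind it; z points along the fingers, y is the line along which they close (so a half turn about z gives the same grasp; the last joint's range is limited). The gripper opens to 85 mm and grips with 20 to 120 N. Pads are 22 mm wide; open, the fingers measure 114 mm over their backs; the gripper's body (76 mm by 85 mm) begins 54 mm behind the grasp point. The pads swing forward as they close: fully open they stand 13 mm farther back than shut.
Start: joints at [-1.373, 0.264, 1.604, -0, 1.274, -0.037], TCP at [0.157, -0.656, 0.222] pointing down, gripper open.
Joint ranges: [-2.63, 2.63], [-0.94, 2.18], [0.31, 2.57], [-1.31, 4.45], [0, 2.66], [-2.55, 2.55]. Speed limits (rad/s): [2.57, 2.57, 3.14, 3.14, 3.14, 3.14].

## Interface

Orientations are given as a rotation vector (axis times angle).
In Python, from workcell import bot, eyes, spot_in gives the robot as it stands.
- The arm moves only by the tool carry_out, never from a script. Its argument "series" is text: rows parted by semicolons, each of 4 numbers parted by spaces: the shift along the world's x, y, z in m, then the turn about the world's z in degrees. In form: tx ty tz roll; .... A call has 1 to 20 rows; each row shifts and turns the commanded pose from where the row before left it; what a row does not reach is not made up. A row lasts 1/8 s, in which the tool goes at most 62.5 mm and 10.7 degrees, less where a joint would pass 70% of its speed; a pose out of reach is approached as far as the arm can. A call is refused whole if a number of a shift passes 0.0625 or a number of a turn 10.7, either way. A call with a gripper value outside its range is refused whole. "jaw" is the gripper command: -1 is shut, 1 is fully open, values between are in proportion, set as the call begins (left out, the last holds). The fingers move at their own pace and stop on an object; "grip_force" is the grip in N (left out, the last holds). Time passes only in rows, so rows that do not move let the fingers close. It gives the time, the measured TCP pose, the force, the opening and the grip force at its end, in the units of the state.
- bot.read_state(): the state, without advancing time (a new reading comes with each control period).
- eyes.read_camera(name): name is "side" or "top"; returns (picture, depth): 420x560x3 uint8, blue, green, red; 420x560 float32, m along the optical axis (not along the pixel's ray), 0 where there is no reading.
- eyes.get_calibration(name): a dict with "K" (3x3 intrinsics, pixels), "position" and "rotation" of the camera in the world. Camera axes: x right, y down, z forward; pixel columns grow to the right and rows downward; lengths in m; the calibration is good to about 2 mm. A picture is of the moment at which its call begins. get_calibration takes no time and is no camera call.
- bot.finish_job(): hands the job in; it is judged then, once.
Trained networks look in the newest picture that a camera, given by its name, has taken for a name from the list of things; names that differ only in an ending like _2 or _b are one class to them, and where a whole thing is asked for, a point or a joint stands for the part that bears it (a point fixed in the world has none). Each returns a list of dicts, best first, with "score" (0 to 1); they miss things now and then, are a little off and sometimes report something else, mostly with a low value. They report only what shows in the picture. A call takes as long as a camera call. They do not tell look-alikes from the thing itself.
- spot_in(camera, target): "rect" ([centre column, centre row, width, height] in pixels, round what is visible of it).
The state is a dict: "time": time; "q": joint angles; "joint_vel": joint speeds; "joint_torque": joint torques, N m; "tool_pos": TCP position; "tcp_rot": TCP orientation; "wrist_force": force on the tool from outside, world axes, zero at the start; "torque": the same for the moment, N m; "width": opening from 0.0 (shut) to 1.0 (fully open); "grip_force": force on a finger pad.
Only numpy, scipy, OpenCV 4.12 (cv2) and the standard library are available. Lean on these libraries where they do the work, as an engineer would, in place of code of your own. Each camera call takes 0.05 s, during which the arm holds its last target. There are 200 camera calls.

## Working session

There is one attempt and no reset: what is moved stays moved. The work goes in short steps, Python scripts to look and compute and a tool call to move; the robot and the scene stay as the last step left them, time stands still between calls to the robot, and variables do not carry over. Pictures are saved under pics/ and viewed, at most 10 in all, crops included, and the job is handed in when it is done.

Besides the shell and the picture viewer there is one more tool, called after ">>>" as a command line: name --argument value ..., lists and objects as JSON in quotes. carry_out: Moves the arm, as the interface text tells. Its arguments: {"type":"object","properties":{"series":{"type":"string"},"jaw":{"type":"number"},"grip_force":{"type":"number"}},"required":["series"]}

```bash
mkdir -p pics; ls; cat > h.py <<'E'
from workcell import bot, eyes, spot_in
import numpy as np, cv2
def world(cam,depth=None):
    c=eyes.get_calibration(cam);K=np.array(c["K"]);R=np.array(c["rotation"])
    if R.shape!=(3,3): R=cv2.Rodrigues(R.astype(float))[0]
    v,u=np.mgrid[:420,:560]
    r=np.stack([(u-K[0,2])/K[0,0],(v-K[1,2])/K[1,1],np.ones(u.shape)],-1)
    return (r*depth[...,None])@R.T+np.array(c["position"])
E
python3 - <<'E'
from h import *
for n in("top","side"):
    p,d=eyes.read_camera(n);cv2.imwrite(f"pics/{n}0.png",p);np.save(f"{n}0.npy",d)
    W=world(n,d);c=eyes.get_calibration(n);print(n,c["position"],np.round(c["rotation"],2).tolist(),np.round(c["K"],0).tolist())
    for t in("stop","board","spool","tin","heatsink","tape","driver","cup"):
        for r in spot_in(n,t)[:4]:
            u,v=int(r["rect"][0]),int(r["rect"][1]);print(t,round(r["score"],2),np.round(r["rect"]),np.round(W[min(v,419),min(u,559)],3))
print(bot.read_state())
E
```

```text
pics
top [0.47101913 0.00586627 1.31005102] [-2.17, 2.22, -0.08] [[478.0, 0.0, 284.0], [0.0, 478.0, 208.0], [0.0, 0.0, 1.0]]
stop 0.55 [308. 172.  44.  32.] [ 0.649 -0.075  0.03 ]
board 0.81 [294. 209.  40.  25.] [ 0.551 -0.038  0.003]
board 0.6 [256. 141.  38.  37.] [0.739 0.062 0.002]
board 0.59 [250. 252.  36.  30.] [0.434 0.084 0.007]
spool 0.63 [358. 216.  24.  17.] [ 0.526 -0.207  0.039]
tin 0.59 [247. 186.  24.  26.] [0.612 0.087 0.032]
tin 0.37 [308. 174.  40.  28.] [ 0.642 -0.078  0.021]
heatsink 0.78 [301. 131.  26.  23.] [ 0.763 -0.06   0.021]
heatsink 0.71 [294. 208.  37.  28.] [ 0.554 -0.036  0.005]
tape 0.65 [114. 281.  34.  28.] [ 0.366  0.455 -0.001]
driver 0.81 [449. 250.  10.  66.] [ 0.425 -0.458 -0.001]
cup 0.72 [109. 211.  33.  29.] [0.556 0.467 0.001]
side [-0.27388511  0.86118088  0.91423627] [-0.98, 2.33, -1.19] [[471.0, 0.0, 279.0], [0.0, 471.0, 212.0], [0.0, 0.0, 1.0]]
stop 0.87 [281. 200.  36.  17.] [ 0.647 -0.069  0.017]
board 0.81 [291. 256.  32.  14.] [0.437 0.095 0.002]
board 0.77 [294. 219.  36.  13.] [ 0.551 -0.032  0.007]
board 0.62 [232. 208.  30.  1
[... 348 characters left out ...]
8]
{'time': 0.9, 'q': array([-1.37291317e+00,  2.63876593e-01,  1.60397860e+00,  1.14098794e-06,
        1.27367606e+00, -3.69063778e-02]), 'joint_vel': array([-3.83447188e-04, -1.31344436e-03,  9.43055867e-04, -1.19252307e-04,
       -2.72928846e-04,  5.86751141e-05]), 'joint_torque': array([-2.13888226e-03, -5.15054834e+01, -3.67731321e+01, -3.29714494e-04,
        6.83568487e-04,  8.68434029e-06]), 'tool_pos': array([ 0.15702824, -0.65649652,  0.22190709]), 'tcp_rot': array([3.11990889e+00, 3.67952330e-01, 9.46312339e-06]), 'wrist_force': array([ 0.19845425, -0.05230003,  0.06732302]), 'torque': array([-0.01084913,  0.01476163, -0.01071777]), 'grip_force': 0.0, 'width': 1.001579862822515}
```

```bash
python3 - <<'E'
from h import *
p=cv2.imread("pics/top0.png");cv2.imwrite("pics/crop_top.png",cv2.resize(p[110:260,220:390],None,fx=4,fy=4,interpolation=cv2.INTER_CUBIC)[:600,:680])
s=cv2.imread("pics/side0.png");cv2.imwrite("pics/crop_side.png",cv2.resize(s[170:280,210:370],None,fx=5,fy=5,interpolation=cv2.INTER_CUBIC)[:550,:800])
for n,uv in(("top",(294,209)),("side",(294,219))):
    im=cv2.imread(f"pics/{n}0.png");print(im[uv[1]-2:uv[1]+3:2,uv[0]-4:uv[0]+5:2].tolist())
E
```

```text
[[[97, 129, 124], [99, 130, 125], [100, 131, 125], [96, 126, 122], [99, 128, 123]], [[99, 129, 124], [99, 129, 124], [96, 128, 124], [93, 125, 121], [93, 123, 120]], [[101, 131, 126], [99, 130, 126], [98, 129, 124], [94, 125, 120], [96, 128, 124]]]
[[[107, 176, 204], [108, 177, 207], [115, 186, 217], [114, 186, 216], [118, 191, 220]], [[107, 177, 206], [107, 176, 206], [106, 176, 204], [104, 171, 200], [112, 181, 211]], [[114, 184, 216], [116, 187, 218], [109, 177, 206], [108, 176, 206], [114, 186, 217]]]
```

View pics/crop_top.png

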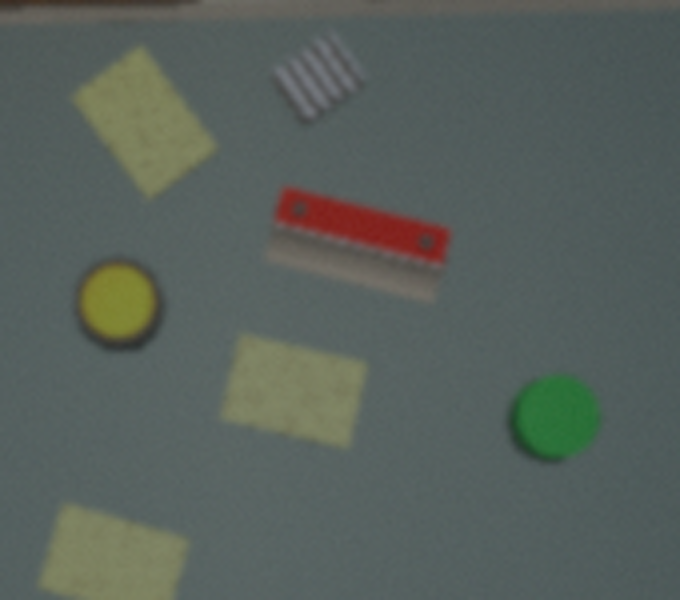

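View pics/crop_side.png

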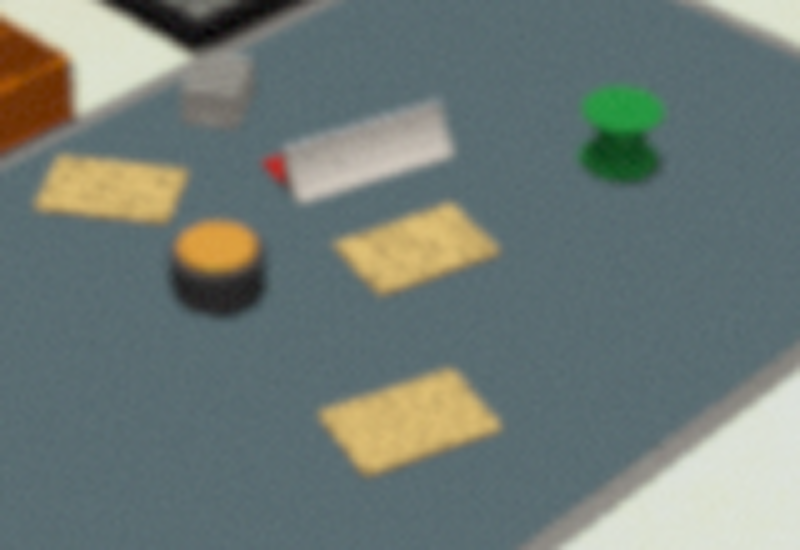

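Candidates for the board (top picture): (294,208), (256,141), (250,252). The one farthest to the robot's right (lowest y, -0.037) is (294,208). The crops show it lying squarely before the stop, with the tin to its left at (249,185) and the spool to its right at (358,215). I'll measure it in rectified plane images from both cameras.

```bash
cat >> h.py <<'E'
def rect(cam,img,z,x0=.45,x1=.80,y0=-.25,y1=.13,s=2000):
    """warp to plane z; returns image with row=(x-x0)*s, col=(y-y0)*s"""
    c=eyes.get_calibration(cam);K=np.array(c["K"]);R=np.array(c["rotation"],float)
    if R.shape!=(3,3): R=cv2.Rodrigues(R)[0]
    t=-R.T@np.array(c["position"])
    P=K@np.c_[R.T[:,0],R.T[:,1],R.T[:,2]*z+t]
    A=np.array([[0,1/s,x0],[1/s,0,y0],[0,0,1]])
    return cv2.warpPerspective(img,P@A,(int((y1-y0)*s),int((x1-x0)*s)),flags=cv2.INTER_CUBIC|cv2.WARP_INVERSE_MAP)
def corners(mask,near=None,x0=.45,y0=-.25,s=2000):
    out=[]
    for c in cv2.findContours(mask.astype(np.uint8),0,2)[0]:
        if cv2.contourArea(c)*1e6/s/s<300: continue
        (a,b),(w,h),ang=cv2.minAreaRect(c)
        B=cv2.boxPoints(((a,b),(w,h),ang))
        out.append((np.array([b/s+x0,a/s+y0]),(w/s,h/s),np.round(np.c_[B[:,1]/s+x0,B[:,0]/s+y0],4)))
    return out
E
python3 - <<'E'
from h import *
for n in("top","side"):
    im=cv2.imread(f"pics/{n}0.png")
    for nm,z in(("board",.004),("red",.003)):
        q=rect(n,im,z);f=q.astype(int)
        hsv=cv2.cvtColor(q,cv2.COLOR_BGR2HSV).astype(int)
        m=((hsv[...,0]>12)&(hsv[...,0]<38)&(f[...,1]-f[...,0]>(45 if n=="side" else 36))) if nm=="board" else (f[...,2]-f[...,1]>60)&(f[...,2]-f[...,0]>60)
        for c,wh,B in corners(cv2.morphologyEx(m.astype(np.uint8),cv2.MORPH_CLOSE,np.ones((9,9)))):
            e=sorted(B.tolist());print(n,nm,np.round(c,4),np.round(wh,3),B.tolist())
    q=rect(n,im,0.0);cv2.imwrite(f"pics/r_{n}.png",cv2.flip(q,-1))
E
```

```text
top board [0.7441 0.0643] [0.077 0.053] [[0.7276999950408936, 0.020600000396370888], [0.6974999904632568, 0.06390000134706497], [0.7605000138282776, 0.10790000110864639], [0.7907000184059143, 0.06459999829530716]]
top board [0.618  0.0835] [0.05 0.05] [[0.5929999947547913, 0.05849999934434891], [0.5929999947547913, 0.10849999636411667], [0.6430000066757202, 0.10849999636411667], [0.6430000066757202, 0.05849999934434891]]
top red [ 0.6664 -0.0863] [0.117 0.023] [[0.6614000201225281, -0.14569999277591705], [0.6391000151634216, -0.13930000364780426], [0.6712999939918518, -0.026900000870227814], [0.6937000155448914, -0.0333000011742115]]
side board [0.7409 0.0637] [0.089 0.06 ] [[0.7218000292778015, 0.013700000010430813], [0.6873000264167786, 0.06270000338554382], [0.7599999904632568, 0.11379999667406082], [0.7943999767303467, 0.06480000168085098]]
side board [0.644  0.0568] [0.052 0.052] [[0.6179999709129333, 0.03099999949336052], [0.6179999709129333, 0.08250000327825546], [0.6700000166893005, 0.08250000327825546], [0.6700000166893005, 0.03099999949336052]]
side board [ 0.5535 -0.0341] [0.09 0.06] [[0.5709999799728394, -0.08510000258684158], [0.5131000280380249, -0.06989999860525131], [0.5360000133514404, 0.016899999231100082], [0.5938000082969666, 0.0015999999595806003]]
side board [0.4642 0.0852] [0.028 0.088] [[0.44999998807907104, 0.04100000113248825], [0.44999998807907104, 0.12950000166893005], [0.47850000858306885, 0.12950000166893005], [0.47850000858306885, 0.04100000113248825]]
side red [0.6464 0.055 ] [0.037 0.035] [[0.6632999777793884, 0.03579999879002571], [0.6281999945640564, 0.03709999844431877], [0.6294999718666077, 0.07419999688863754], [0.6646999716758728, 0.07289999723434448]]
```

View pics/r_top.png

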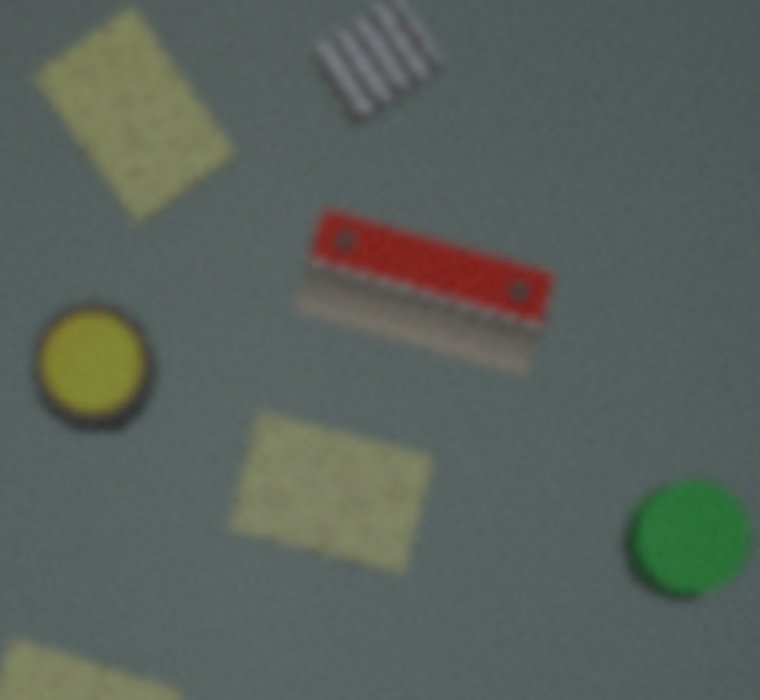

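View pics/r_side.png

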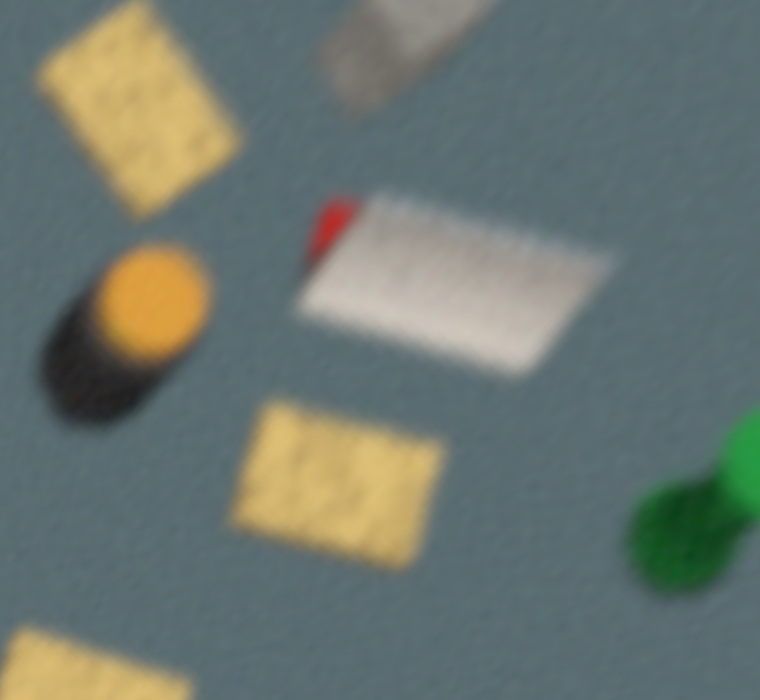

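Rectified pictures (x=.80-row/2000, y=.13-col/2000): the stop's toe runs from (.645,-.018) to (.612,-.133). That puts its middle near (.627,-.075) with a yaw of about -16°. The board centre is (.554,-.0355) at a yaw of -14.9°, and it measures 60x90 as it should. In the stop frame the board is at (-81,+18) mm. I'll go to the point behind its near edge.

>>> carry_out --series ".0245 .0454 -.005 -2.1;.0245 .0454 -.005 -2.1;.0245 .0454 -.005 -2.1;.0245 .0454 -.005 -2.1;.0245 .0454 -.005 -2.1;.0245 .0454 -.005 -2.1;.0245 .0454 -.005 -2.1;.0245 .0454 -.005 -2.1;.0245 .0454 -.005 -2.1;.0245 .0454 -.005 -2.1;.0245 .0454 -.005 -2.1;.0245 .0454 -.005 -2.1;.0245 .0454 -.005 -2.1;.0245 .0454 -.005 -2.1;0 0 0 0;0 0 0 0" --jaw -0.06 --grip_force 30

```text
time: 2.9
tool_pos: [0.4997, -0.021, 0.1518]
tcp_rot: [3.111, -0.434, -0.001]
wrist_force: [0.3, 0.3, -0.7]
width: 0.472
grip_force: 0.0
```

>>> carry_out --series "0 0 -.04 0;0 0 -.04 0;0 0 -.03 0;0 0 -.015 0;0 0 -.005 0;0 0 -.002 0;0 0 0 0"

```text
time: 3.78
tool_pos: [0.5011, -0.0211, 0.021]
tcp_rot: [-3.111, 0.436, -0.003]
wrist_force: [0.5, -0.5, -0.4]
width: 0.467
grip_force: 0.0
```

```bash
python3 - <<'E'
from h import *
p,d=eyes.read_camera("side");cv2.imwrite("pics/s1.png",cv2.resize(p[150:290,200:386],None,fx=4.3,fy=4.3,interpolation=cv2.INTER_CUBIC)[:600,:800])
print(bot.read_state()["tool_pos"],bot.read_state()["wrist_force"])
E
```

```text
[ 0.50105392 -0.02101283  0.02097373] [ 0.48536316  0.26561518 -1.51413972]
```

View pics/s1.png

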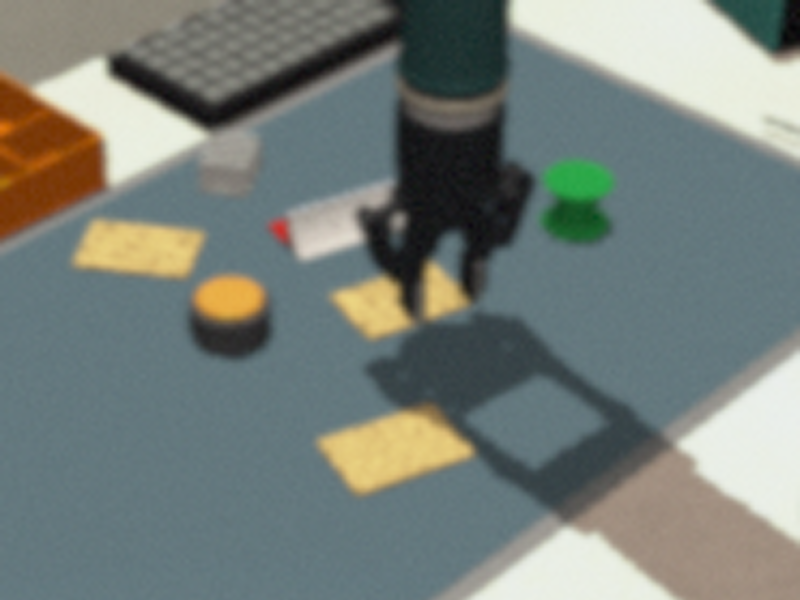

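The fingertips stand just behind the near edge at crop (410,310) and (475,295), with the board untouched. I'll touch down gently.

>>> carry_out --series "0 0 -.003 0;0 0 -.002 0;0 0 0 0;0 0 0 0"

```text
time: 4.32
tool_pos: [0.5, -0.0208, 0.0148]
tcp_rot: [3.111, -0.436, -0.0]
wrist_force: [0.9, -0.2, -0.3]
width: 0.473
grip_force: 0.0
```

>>> carry_out --series "0 0 -.002 0;0 0 0 0;0 0 0 0"

```text
time: 4.7
tool_pos: [0.5, -0.0209, 0.0129]
tcp_rot: [-3.111, 0.436, 0.0]
wrist_force: [0.5, 0.8, 0.2]
width: 0.47
grip_force: 0.0
```

>>> carry_out --series "0 0 -.002 0;0 0 0 0;0 0 0 0"

```text
time: 5.08
tool_pos: [0.5, -0.0209, 0.0108]
tcp_rot: [3.111, -0.436, -0.0]
wrist_force: [0.6, -0.9, 1.1]
width: 0.472
grip_force: 0.0
```

>>> carry_out --series "0 0 -.001 0;0 0 0 0;0 0 0 0"

```text
time: 5.45
tool_pos: [0.5, -0.0209, 0.0099]
tcp_rot: [-3.111, 0.436, -0.0]
wrist_force: [0.1, 0.7, 0.5]
width: 0.472
grip_force: 0.0
```

>>> carry_out --series "0 0 -.001 0;0 0 0 0;0 0 0 0"

```text
time: 5.82
tool_pos: [0.5, -0.0209, 0.0089]
tcp_rot: [3.111, -0.436, -0.0]
wrist_force: [0.6, 0.7, -0.7]
width: 0.47
grip_force: 0.0
```

>>> carry_out --series "0 0 -.001 0;0 0 0 0;0 0 0 0"

```text
time: 6.2
tool_pos: [0.5, -0.0209, 0.0079]
tcp_rot: [-3.111, 0.436, 0.0]
wrist_force: [-0.2, 0.9, 0.1]
width: 0.47
grip_force: 0.0
```

>>> carry_out --series "0 0 -.001 0;0 0 0 0;0 0 0 0"

```text
time: 6.58
tool_pos: [0.5, -0.0209, 0.0068]
tcp_rot: [-3.111, 0.436, 0.0]
wrist_force: [0.0, 0.4, 0.5]
width: 0.469
grip_force: 0.0
```

>>> carry_out --series "0 0 -.001 0;0 0 0 0;0 0 0 0"

```text
time: 6.95
tool_pos: [0.5, -0.0209, 0.0058]
tcp_rot: [-3.111, 0.436, 0.0]
wrist_force: [1.2, -0.0, 0.4]
width: 0.476
grip_force: 0.0
```

>>> carry_out --series "0 0 -.001 0;0 0 0 0;0 0 0 0"

```text
time: 7.32
tool_pos: [0.5, -0.0209, 0.0049]
tcp_rot: [-3.111, 0.436, 0.0]
wrist_force: [0.1, 0.2, 0.5]
width: 0.47
grip_force: 0.0
```

>>> carry_out --series "0 0 -.001 0;0 0 0 0;0 0 0 0"

```text
time: 7.7
tool_pos: [0.5, -0.0209, 0.0039]
tcp_rot: [-3.111, 0.436, 0.0]
wrist_force: [-0.3, -0.3, -0.2]
width: 0.472
grip_force: 0.0
```

>>> carry_out --series "0 0 -.001 0;0 0 0 0;0 0 0 0"

```text
time: 8.07
tool_pos: [0.5, -0.0209, 0.0029]
tcp_rot: [-3.111, 0.436, -0.0]
wrist_force: [-1.2, 0.4, 0.5]
width: 0.47
grip_force: 0.0
```

```bash
python3 - <<'E'
from h import *
p,d=eyes.read_camera("side");cv2.imwrite("pics/s2.png",cv2.resize(p[200:250,260:330],None,fx=10,fy=10,interpolation=cv2.INTER_CUBIC))
W=world("side",d)
print(bot.read_state()["tool_pos"],bot.read_state()["wrist_force"])
# lowest dark (gripper) points
m=(p.max(2)<45); m[:, :285]=0; v,u=np.nonzero(m&(W[...,2]<.03)&(d>0)&(abs(W[...,0]-.5)<.06)&(abs(W[...,1]+.02)<.07))
i=np.argsort(W[v,u,2])[:8];print(np.c_[u[i],v[i]].tolist(),np.round(W[v[i],u[i]],4).tolist())
E
```

```text
[ 0.50004334 -0.02087489  0.00287101] [-0.49223241  0.1891048  -0.61791678]
[[308, 222], [309, 223], [308, 221], [309, 222], [295, 226]] [[0.4929, -0.0394, 0.0226], [0.4868, -0.0373, 0.0231], [0.4918, -0.0379, 0.0279], [0.4861, -0.0362, 0.028], [0.5021, 0.0102, 0.0283]]
```

View pics/s2.png

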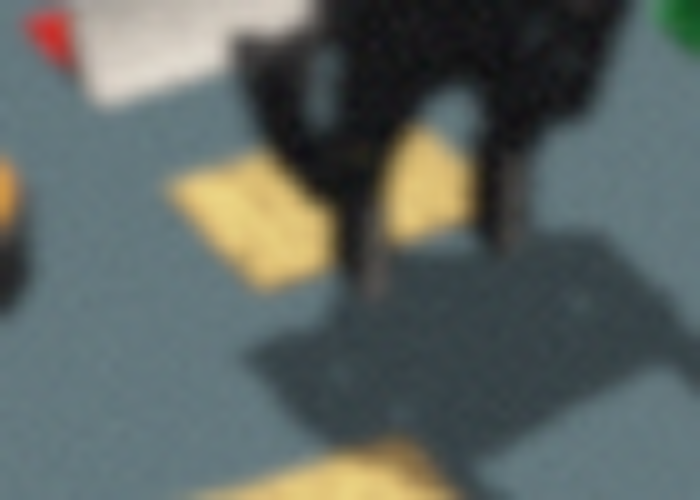

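```bash
python3 - <<'E'
from h import *
c=eyes.get_calibration("side");K=np.array(c["K"]);R=cv2.Rodrigues(np.array(c["rotation"],float))[0] if np.shape(c["rotation"])!=(3,3) else np.array(c["rotation"])
P=np.array(c["position"])
ex=np.array([.961,-.276,0]);ey=np.array([.276,.961,0])
for px in((297.0,229.5),(310.5,225)):
    r=R@np.linalg.solve(K,[px[0],px[1],1.])
    for z in(0,.002,.004,.006,.008,.01):
        X=P+r*(z-P[2])/r[2];d=X-np.array([.5,-.0209,0]);print(px,z,"tool x,y (mm)",np.round([d@ex*1e3,d@ey*1e3],1))
E
```

```text
(297.0, 229.5) 0 tool x,y (mm) [ 6.3 14.8]
(297.0, 229.5) 0.002 tool x,y (mm) [ 4.1 16.2]
(297.0, 229.5) 0.004 tool x,y (mm) [ 1.9 17.5]
(297.0, 229.5) 0.006 tool x,y (mm) [-0.3 18.9]
(297.0, 229.5) 0.008 tool x,y (mm) [-2.4 20.2]
(297.0, 229.5) 0.01 tool x,y (mm) [-4.6 21.6]
(310.5, 225) 0 tool x,y (mm) [  5.9 -35. ]
(310.5, 225) 0.002 tool x,y (mm) [  3.8 -33.5]
(310.5, 225) 0.004 tool x,y (mm) [  1.6 -32.1]
(310.5, 225) 0.006 tool x,y (mm) [ -0.6 -30.6]
(310.5, 225) 0.008 tool x,y (mm) [ -2.8 -29.1]
(310.5, 225) 0.01 tool x,y (mm) [ -4.9 -27.7]
```

The fingertips at crop (372,295) and (505,250) still look some millimetres above the mat, so I'll keep going down, watching the force.

>>> carry_out --series "0 0 -.001 0;0 0 -.001 0;0 0 0 0"

```text
time: 8.5
tool_pos: [0.4999, -0.0209, 0.0007]
tcp_rot: [3.111, -0.436, -0.0]
wrist_force: [0.7, 0.0, 0.2]
width: 0.469
grip_force: 0.0
```

>>> carry_out --series "0 0 -.001 0;0 0 0 0;0 0 0 0"

```text
time: 8.88
tool_pos: [0.5, -0.0209, -0.0002]
tcp_rot: [3.111, -0.436, -0.0]
wrist_force: [0.3, -0.0, -0.1]
width: 0.468
grip_force: 0.0
```

>>> carry_out --series "0 0 -.001 0;0 0 0 0;0 0 0 0"

```text
time: 9.25
tool_pos: [0.5, -0.0209, -0.0011]
tcp_rot: [-3.111, 0.436, 0.0]
wrist_force: [0.3, -0.3, -0.6]
width: 0.473
grip_force: 0.0
```

>>> carry_out --series "0 0 -.001 0;0 0 -.001 0;0 0 0 0"

```text
time: 9.62
tool_pos: [0.4999, -0.0209, -0.0033]
tcp_rot: [-3.111, 0.436, 0.001]
wrist_force: [-0.5, 0.8, -0.5]
width: 0.469
grip_force: 0.0
```

>>> carry_out --series "0 0 -.001 0;0 0 0 0;0 0 0 0"

```text
time: 10.0
tool_pos: [0.5, -0.0209, -0.0041]
tcp_rot: [3.111, -0.436, -0.0]
wrist_force: [0.4, -0.2, -0.4]
width: 0.472
grip_force: 0.0
```

```bash
python3 - <<'E'
from h import *
p,d=eyes.read_camera("side");q=cv2.resize(p[205:245,275:325],None,fx=14,fy=14,interpolation=cv2.INTER_CUBIC);cv2.imwrite("pics/s3.png",q)
s=bot.read_state();print(s["tool_pos"],s["wrist_force"],s["torque"],s["joint_torque"])
E
```

```text
[ 0.50004222 -0.02086777 -0.00411183] [-0.74520498  0.31860392  0.40564864] [-0.00900549  0.00787076  0.04759902] [-4.25096323e-05 -3.81898248e+01 -2.71541548e+01  1.87894179e-04
  1.82169359e-03 -5.88964141e-06]
```

View pics/s3.png

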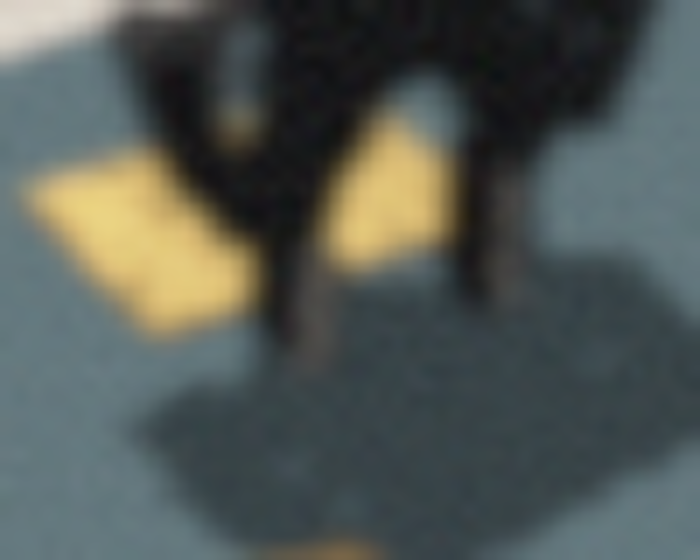

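The tips at full-picture (297,231) and (311,227) are still slightly above the mat. Going on down.

>>> carry_out --series "0 0 -.001 0;0 0 -.001 0;0 0 0 0"

```text
time: 10.42
tool_pos: [0.4999, -0.0209, -0.0062]
tcp_rot: [-3.111, 0.436, 0.0]
wrist_force: [-0.1, 0.3, -0.8]
width: 0.469
grip_force: 0.0
```

>>> carry_out --series "0 0 -.001 0;0 0 0 0;0 0 0 0"

```text
time: 10.8
tool_pos: [0.5, -0.0209, -0.0072]
tcp_rot: [-3.111, 0.436, 0.0]
wrist_force: [0.4, -0.9, 0.2]
width: 0.472
grip_force: 0.0
```

>>> carry_out --series "0 0 -.001 0;0 0 0 0;0 0 0 0"

```text
time: 11.18
tool_pos: [0.5, -0.0209, -0.0081]
tcp_rot: [3.111, -0.436, 0.0]
wrist_force: [-0.3, 0.3, 0.4]
width: 0.47
grip_force: 0.0
```

>>> carry_out --series "0 0 -.001 0;0 0 0 0;0 0 0 0"

```text
time: 11.55
tool_pos: [0.5, -0.0209, -0.0091]
tcp_rot: [3.111, -0.436, -0.0]
wrist_force: [-0.3, -0.3, 0.6]
width: 0.468
grip_force: 0.0
```

>>> carry_out --series "0 0 -.001 0;0 0 0 0;0 0 0 0"

```text
time: 11.92
tool_pos: [0.5, -0.0209, -0.0102]
tcp_rot: [3.111, -0.436, -0.0]
wrist_force: [-0.2, -1.5, -0.3]
width: 0.468
grip_force: 0.0
```

```bash
python3 - <<'E'
from h import *
c=eyes.get_calibration("side");K=np.array(c["K"]);R=cv2.Rodrigues(np.array(c["rotation"],float))[0]if np.shape(c["rotation"])!=(3,3) else np.array(c["rotation"])
P=np.array(c["position"]);ex=np.array([.961,-.276,0]);ey=np.array([.276,.961,0])
T=bot.read_state()["tool_pos"];print(T)
p,d=eyes.read_camera("side");g=p.astype(int)
# project where symmetric finger tip corners would appear for tip z hypotheses
for z in(0,.003,.006,.01):
    for tx in(-11,-6):
        o=[]
        for ty in(20,-34):
            X=np.array([T[0],T[1],z])+ex*tx/1e3+ey*ty/1e3
            k=K@(R.T@(X-P));o.append(np.round(k[:2]/k[2],1).tolist())
        print(z,tx,o)
print(bot.read_state()["wrist_force"])
cv2.imwrite("pics/s4.png",cv2.resize(p[210:240,285:325],None,fx=16,fy=16,interpolation=cv2.INTER_CUBIC))
print("col297 R-B",[(v,*g[v,296:299].mean(0).astype(int)) for v in range(222,238)])
E
```

```text
[ 0.49999546 -0.02086702 -0.01015822]
0 -11 [[298.4, 233.0], [313.1, 228.0]]
0 -6 [[297.6, 232.1], [312.2, 227.1]]
0.003 -11 [[298.4, 232.2], [313.1, 227.2]]
0.003 -6 [[297.6, 231.4], [312.3, 226.4]]
0.006 -11 [[298.4, 231.5], [313.2, 226.5]]
0.006 -6 [[297.6, 230.6], [312.3, 225.6]]
0.01 -11 [[298.5, 230.5], [313.2, 225.5]]
0.01 -6 [[297.7, 229.6], [312.4, 224.6]]
[ 0.16096076  0.55266066 -0.19615044]
col297 R-B [(222, np.int64(45), np.int64(64), np.int64(72)), (223, np.int64(52), np.int64(66), np.int64(73)), (224, np.int64(60), np.int64(67), np.int64(72)), (225, np.int64(64), np.int64(65), np.int64(67)), (226, np.int64(65), np.int64(68), np.int64(68)), (227, np.int64(69), np.int64(71), np.int64(71)), (228, np.int64(70), np.int64(71), np.int64(73)), (229, np.int64(68), np.int64(70), np.int64(71)), (230, np.int64(70), np.int64(72), np.int64(71)), (231, np.int64(68), np.int64(70), np.int64(70)), (232, np.int64(73), np.int64(73), np.int64(70)), (233, np.int64(74), np.int64(72), np.int64(65)), (234, np.int64(70), np.int64(68), np.int64(57)), (235, np.int64(70), np.int64(66), np.int64(56)), (236, np.int64(72), np.int64(67), np.int64(56)), (237, np.int64(75), np.int64(70), np.int64(59))]
```

>>> carry_out --series "0 0 -.001 0;0 0 0 0;0 0 0 0"

```text
time: 12.35
tool_pos: [0.5002, -0.0209, -0.0109]
tcp_rot: [-3.111, 0.436, -0.0]
wrist_force: [-0.4, 0.3, 3.6]
width: 0.473
grip_force: 1.6
```

>>> carry_out --series "0 0 -.001 0;0 0 0 0;0 0 0 0"

```text
time: 12.72
tool_pos: [0.5003, -0.0209, -0.0109]
tcp_rot: [3.111, -0.436, -0.0]
wrist_force: [-4.4, 0.0, 13.1]
width: 0.469
grip_force: 6.0
```

Contact with the mat is at a TCP reading of about -0.0108. I'll raise to about 1.7 mm above the mat and push along the stop's x.

>>> carry_out --series "0 0 .003 0;.0096 -.0028 0 0;.0096 -.0028 0 0;.0096 -.0028 0 0;.0096 -.0028 0 0;.0096 -.0028 0 0;.0096 -.0028 0 0;0 0 0 0"

```text
time: 13.72
tool_pos: [0.5589, -0.038, -0.0089]
tcp_rot: [-3.111, 0.436, -0.002]
wrist_force: [0.6, 1.1, 0.5]
width: 0.469
grip_force: 0.0
```

>>> carry_out --series ".0058 -.0017 0 0;.0058 -.0017 0 0;.0058 -.0017 0 0;.0058 -.0017 0 0;.0058 -.0017 0 0"

```text
time: 14.35
tool_pos: [0.5858, -0.046, -0.0095]
tcp_rot: [-3.111, 0.436, 0.004]
wrist_force: [-2.6, 0.2, 1.4]
width: 0.473
grip_force: 1.2
```

>>> carry_out --series ".0048 -.0014 .0003 0;.0048 -.0014 0 0;.0048 -.0014 0 0;.0048 -.0014 0 0"

```text
time: 14.85
tool_pos: [0.6067, -0.052, -0.0086]
tcp_rot: [3.111, -0.436, 0.001]
wrist_force: [1.0, -0.6, 0.0]
width: 0.471
grip_force: 0.2
```

```bash
python3 - <<'E'
from h import *
p,d=eyes.read_camera("side");a=cv2.resize(p[180:240,240:340],None,fx=6,fy=5,interpolation=cv2.INTER_CUBIC)
q,e=eyes.read_camera("top");b=cv2.resize(q[150:210,260:360],None,fx=6,fy=5,interpolation=cv2.INTER_CUBIC)
cv2.imwrite("pics/s5.png",np.vstack([a,b]))
s=bot.read_state();print(s["tool_pos"],s["wrist_force"])
W=world("side",d);g=p.astype(int);m=(g[...,1]-g[...,0]>45)&(d>0)&(abs(W[...,0]-.63)<.08)&(W[...,1]<.04)&(W[...,1]>-.2)
X=W[m];S=np.c_[(X[:,:2]-[.627,-.075])@[.961,-.276],(X[:,:2]-[.627,-.075])@[.276,.961],X[:,2]]
print(m.sum(),np.round(np.percentile(S,[2,50,98],axis=0),3).tolist());C=S-S.mean(0);print(np.round(np.linalg.svd(C)[2][2] if 0 else np.linalg.eigh(C.T@C)[1][:,0],2))
E
```

```text
[ 0.60700712 -0.05207005 -0.00849416] [-0.37106309  0.14533571 -0.12109847]
142 [[-0.036, -0.017, 0.0], [0.001, 0.011, 0.019], [0.025, 0.106, 0.06]]
[0.7  0.04 0.71]
```

View pics/s5.png

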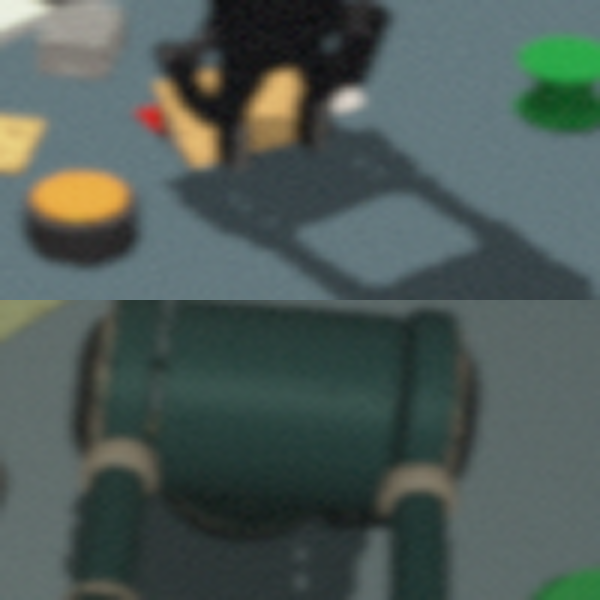

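The board is tipped up to about 45° and leaning on the stop (side part of the picture, board at (240,115)). Another 11 mm or so.

>>> carry_out --series ".0038 -.0011 0 0;.0038 -.0011 0 0;.0019 -.0006 0 0;0 0 0 0"

```text
time: 15.45
tool_pos: [0.6157, -0.0547, -0.0088]
tcp_rot: [3.111, -0.436, 0.001]
wrist_force: [-0.3, -0.1, 0.0]
width: 0.471
grip_force: 0.0
```

```bash
cat > b.py <<'E'
from h import *
p,d=eyes.read_camera("side");s=bot.read_state();print(s["time"],s["tool_pos"],s["wrist_force"])
W=world("side",d);g=p.astype(int);m=(g[...,1]-g[...,0]>(45))&(d>0)&(abs(W[...,0]-.63)<.09)&(W[...,1]<.03)&(W[...,1]>-.2)
X=W[m];S=np.c_[(X[:,:2]-[.627,-.075])@[.961,-.276],(X[:,:2]-[.627,-.075])@[.276,.961],X[:,2]]
S=S[S[:,1]<.085]
print(len(S),np.round(np.percentile(S,[2,50,98],axis=0),3).tolist());C=S-S.mean(0);print(np.round(np.linalg.eigh(C.T@C)[1][:,0],2))
k=np.polyfit(S[:,2],S[:,0],1);print("x at z=0,.05:",np.round([k[1],k[1]+.05*k[0]],4),"tilt",np.degrees(np.arctan2(1,k[0])))
E
python3 b.py
```

```text
15.5 [ 0.61559957 -0.05464415 -0.00877456] [0.46952593 0.02981546 0.59821398]
100 [[-0.048, -0.14, 0.004], [0.007, 0.005, 0.022], [0.022, 0.068, 0.048]]
[-0.2   0.11  0.97]
x at z=0,.05: [ 0.0066 -0.0034] tilt 101.34306973301578
```

>>> carry_out --series ".0019 -.0006 0 0;.0019 -.0006 0 0"

```text
time: 15.75
tool_pos: [0.6191, -0.0557, -0.0089]
tcp_rot: [-3.111, 0.436, 0.0]
wrist_force: [-0.4, 0.6, -0.1]
width: 0.47
grip_force: 0.2
```

```bash
sed -i 's/S\[:,1\]<.085\]/(S[:,1]<.085)\&(S[:,1]>-.04)\&(S[:,2]<.075)\&(S[:,2]>.004)]/' b.py; python3 b.py; python3 - <<'E'
from h import *
p,d=eyes.read_camera("side");a=cv2.resize(p[190:230,255:315],None,fx=10,fy=10,interpolation=cv2.INTER_CUBIC);cv2.imwrite("pics/s6.png",a)
E
```

```text
15.8 [ 0.619449   -0.05586986 -0.00878095] [-0.36720006  0.09983355 -0.4014839 ]
81 [[-0.014, -0.014, 0.005], [0.011, 0.005, 0.02], [0.023, 0.064, 0.044]]
[0.93 0.23 0.29]
x at z=0,.05: [0.0061 0.0155] tilt 79.3693185521158
```

View pics/s6.png

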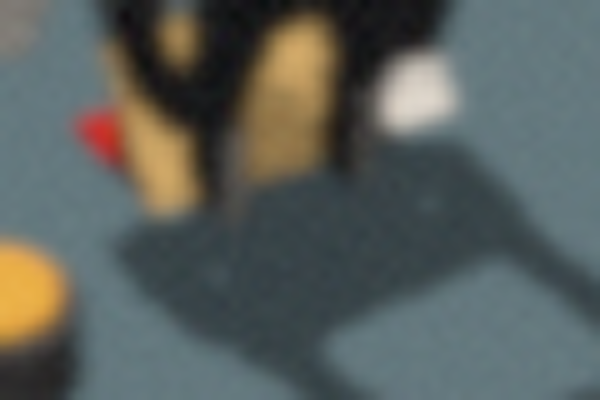

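The board leans steeply. Its lower-left corner is at full-picture (271,211.5) and its upper-left corner near (266,194). I'll work out where that puts the lower edge.

```bash
python3 - <<'E'
from h import *
c=eyes.get_calibration("side");K=np.array(c["K"]);R=np.array(c["rotation"],float)
if R.shape!=(3,3):R=cv2.Rodrigues(R)[0]
P=np.array(c["position"])
def at(u,v,z):
    r=R@np.linalg.solve(K,[u,v,1.]);X=P+r*(z-P[2])/r[2];q=X[:2]-[.627,-.075];return np.round([q@[.961,-.276]*1e3,q@[.276,.961]*1e3],1)
print("low",at(271,211.5,0),at(271,211.5,.003))
for z in(.04,.045,.05,.055):print(z,at(266.5,193.5,z))
T=bot.read_state()["tool_pos"];q=T[:2]-[.627,-.075];print("tcp",q@[.961,-.276],q@[.276,.961])
E
```

```text
low [-6.7 58.4] [-10.4  60.4]
0.04 [42.2 49.3]
0.045 [35.5 52.8]
0.05 [28.8 56.2]
0.055 [22.1 59.7]
tcp -0.01257726344238285 0.016288177450237817
```

>>> carry_out --series ".0014 -.0004 0 0;.0014 -.0004 0 0;0 0 0 0;0 0 0 0"

```text
time: 16.35
tool_pos: [0.6211, -0.0564, -0.009]
tcp_rot: [-3.111, 0.436, 0.003]
wrist_force: [-4.1, 0.7, 3.3]
width: 0.469
grip_force: 2.7
```

The wrist force has risen to 4 N, so the board is seated. I'll back off slowly and lift.

>>> carry_out --series "-.0024 .0007 0 0;-.0024 .0007 0 0;-.0048 .0014 0 0;-.0096 .0028 0 0;-.0096 .0028 0 0;0 0 .02 0;0 0 .04 0;0 0 .04 0;-.02 .0057 0 0;-.04 .0115 0 0;0 0 0 0"

```text
time: 17.73
tool_pos: [0.5306, -0.0303, 0.0919]
tcp_rot: [-3.111, 0.435, 0.002]
wrist_force: [0.4, -0.1, -0.2]
width: 0.468
grip_force: 0.0
```

```bash
python3 b.py; python3 - <<'E'
from h import *
p,d=eyes.read_camera("side");a=cv2.resize(p[185:235,245:325],None,fx=8,fy=6,interpolation=cv2.INTER_CUBIC)
q,e=eyes.read_camera("top");b=cv2.resize(q[150:200,265:345],None,fx=8,fy=6,interpolation=cv2.INTER_CUBIC)
cv2.imwrite("pics/s7.png",np.vstack([a,b]))
E
```

```text
17.775 [ 0.53282377 -0.03078328  0.09247155] [ 0.01762937 -0.82600055  0.06144719]
328 [[-0.0, -0.018, 0.005], [0.016, 0.022, 0.026], [0.032, 0.058, 0.048]]
[ 0.83  0.   -0.56]
x at z=0,.05: [-0.0011  0.0308] tilt 57.473179012690665
```

View pics/s7.png

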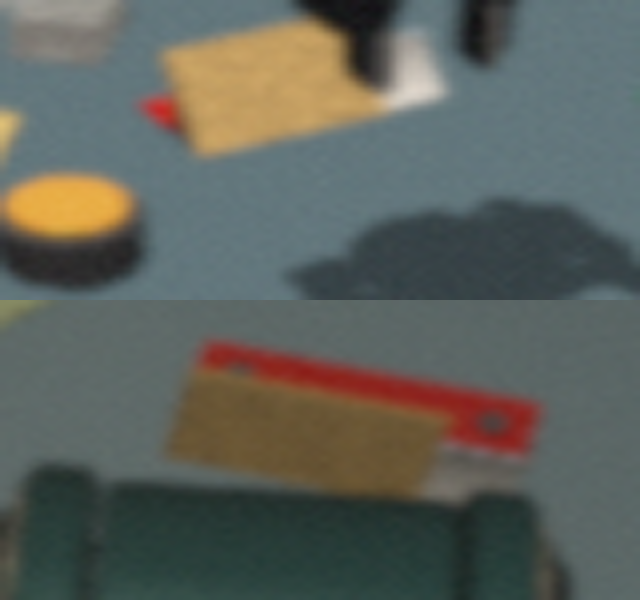

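The board leans alone at about 57° with its lower edge at the toe (side part (290,90), top part (310,430)), centred at y≈+18 mm. Next I go over it and come down behind.

>>> carry_out --series ".0135 -.0039 0 0;.0135 -.0039 0 0;.0135 -.0039 0 0;.0135 -.0039 0 0;.0135 -.0039 0 0;.0135 -.0039 0 0;.0135 -.0039 0 0;.0135 -.0039 0 0;.0135 -.0039 0 0;.0135 -.0039 0 0;.0135 -.0039 0 0;.0135 -.0039 0 0;0 0 0 0;0 0 -.03 0;0 0 -.02 0;0 0 -.01 0;0 0 0 0"

```text
time: 20.0
tool_pos: [0.6941, -0.0776, 0.03]
tcp_rot: [-3.111, 0.436, 0.004]
wrist_force: [0.6, -0.3, -0.4]
width: 0.468
grip_force: 0.0
```

```bash
python3 b.py
```

```text
20.05 [ 0.69503057 -0.07772237  0.03110734] [-0.34431002 -1.1722168   0.1364119 ]
110 [[0.002, -0.019, 0.007], [0.017, 0.021, 0.027], [0.029, 0.056, 0.044]]
[ 0.85  0.01 -0.53]
x at z=0,.05: [0.0009 0.0289] tilt 60.749581268347214
```

>>> carry_out --series "-.0058 .0017 0 0;-.0058 .0017 0 0;-.0058 .0017 0 0;-.0058 .0017 0 0;-.0058 .0017 0 0"

```text
time: 20.68
tool_pos: [0.6657, -0.0692, 0.0313]
tcp_rot: [-3.111, 0.436, -0.0]
wrist_force: [-0.0, 0.2, 0.1]
width: 0.47
grip_force: 0.1
```

```bash
python3 b.py
```

```text
20.725 [ 0.66484625 -0.06888567  0.03109629] [-1.09791695 -0.17871688  0.38273666]
3 [[0.004, -0.023, 0.009], [0.01, -0.012, 0.018], [0.012, 0.049, 0.043]]
[ 0.88  0.14 -0.46]
x at z=0,.05: [0.0038 0.0141] tilt 78.39252168868627
```

>>> carry_out --series "-.0048 .0014 0 0;-.0048 .0014 0 0;-.0048 .0014 0 0;-.0048 .0014 0 0;-.0048 .0014 0 0;0 0 0 0;0 0 0 0"

```text
time: 21.6
tool_pos: [0.6423, -0.0623, 0.0313]
tcp_rot: [3.111, -0.436, 0.001]
wrist_force: [-0.5, 0.3, -0.0]
width: 0.47
grip_force: 0.0
```

```bash
cat > c.py <<'E'
from h import *
p,d=eyes.read_camera("side");s=bot.read_state();print(s["time"],s["tool_pos"],s["wrist_force"])
W=world("side",d);g=p.astype(int);q=W[...,:2]-[.627,-.075];x=q@[.961,-.276];y=q@[.276,.961]
# how the picture differs from the start one in front of the stop: colour of mat area
for xs in(-.10,-.08,-.06,-.05,-.04,-.03,-.02,-.01,0,.01):
    m=(abs(x-xs)<.005)&(abs(y-.045)<.012)&(d>0);print(xs,m.sum(),np.round(np.median(g[m],0)) if m.any() else "",np.round(np.median(W[m][:,2]),3) if m.any() else "")
E
python3 c.py
```

```text
21.65 [ 0.64238736 -0.06233603  0.03129466] [ 0.19352145 -0.5966399   0.0852224 ]
-0.1 24 [80. 84. 72.] 0.002
-0.08 14 [109. 103.  86.] 0.0
-0.06 18 [72. 68. 57.] 0.001
-0.05 23 [69. 71. 61.] 0.004
-0.04 24 [70. 67. 55.] 0.004
-0.03 99 [49. 50. 31.] 0.382
-0.02 216 [48. 50. 30.] 0.267
-0.01 246 [47. 48. 29.] 0.256
0 285 [43. 44. 28.] 0.177
0.01 177 [49. 51. 48.] 0.193
```

>>> carry_out --series "-.0048 .0014 0 0;-.0048 .0014 0 0;-.0048 .0014 0 0;-.0048 .0014 0 0;-.0048 .0014 0 0;-.0048 .0014 0 0;0 0 0 0;0 0 0 0"

```text
time: 22.65
tool_pos: [0.6135, -0.0539, 0.0313]
tcp_rot: [-3.111, 0.436, -0.001]
wrist_force: [-0.5, -0.4, 0.2]
width: 0.469
grip_force: 0.0
```

```bash
python3 c.py
```

```text
22.7 [ 0.61355546 -0.05391532  0.03128412] [-0.15686007  0.47506951 -0.60641381]
-0.1 19 [86. 82. 67.] 0.001
-0.08 16 [71. 68. 56.] -0.002
-0.06 94 [46. 52. 32.] 0.383
-0.05 203 [48. 50. 31.] 0.262
-0.04 286 [47. 49. 30.] 0.257
-0.03 290 [40. 43. 28.] 0.179
-0.02 147 [42. 47. 38.] 0.215
-0.01 99 [60. 69. 67.] 0.198
0 45 [88. 94. 95.] 0.182
0.01 37 [189. 199. 208.] 0.008
```

>>> carry_out --series "0 0 .03 0;0 0 .05 0;0 0 .05 0;0 -.05 0 0;0 -.05 0 0;0 -.05 0 0;0 -.05 0 0;0 -.05 0 0;0 0 0 0"

```text
time: 23.82
tool_pos: [0.613, -0.3078, 0.1611]
tcp_rot: [3.109, -0.442, 0.001]
wrist_force: [-0.2, 1.2, 0.3]
width: 0.469
grip_force: 0.0
```

```bash
cat > f.py <<'E'
from h import *
for n in("side","top"):
    p,d=eyes.read_camera(n);cv2.imwrite(f"pics/end_{n}.png",p)
    old=cv2.imread(f"pics/{n}0.png")
    q=rect(n,p,.004).astype(int);o=rect(n,old,.004).astype(int)
    for r in spot_in(n,"board")[:4]:
        W=world(n,d);u,v=map(int,r["rect"][:2]);print(n,round(r["score"],2),np.round(r["rect"]),np.round(W[v,u],3),p[v,u])
    # board region rows: colours on stop middle line +18mm
    for xs in range(-110,15,10):
        X=np.array([.627,-.075])+np.array([.961,-.276])*xs/1e3+np.array([.276,.961])*.018
        r,c=int((X[0]-.45)*2000),int((X[1]+.25)*2000);print(xs,np.median(q[r-6:r+7,c-12:c+13].reshape(-1,3),0).astype(int).tolist(),end=" ")
    print()
print(bot.read_state()["time"])
E
python3 f.py
```

```text
side 0.73 [232. 208.  27.  14.] [0.739 0.065 0.003] [116 189 220]
side 0.65 [286. 210.  32.  12.] [ 0.61  -0.056 -0.   ] [ 44  84 169]
side 0.6 [292. 256.  33.  15.] [0.434 0.094 0.004] [124 199 227]
-110 [122, 115, 96] -100 [122, 116, 96] -90 [121, 116, 96] -80 [121, 115, 96] -70 [95, 102, 112] -60 [52, 89, 164] -50 [49, 88, 170] -40 [48, 87, 170] -30 [48, 88, 172] -20 [51, 90, 175] -10 [80, 107, 170] 0 [172, 182, 192] 10 [198, 208, 216] 
top 0.89 [249. 251.  36.  31.] [0.437 0.087 0.007] [117 155 150]
top 0.87 [298. 193.  39.  29.] [ 0.592 -0.05   0.004] [ 63  97 134]
-110 [117, 118, 106] -100 [117, 118, 106] -90 [117, 118, 106] -80 [117, 118, 106] -70 [113, 115, 106] -60 [63, 99, 136] -50 [62, 99, 137] -40 [62, 99, 136] -30 [62, 98, 136] -20 [61, 99, 137] -10 [68, 101, 135] 0 [116, 121, 118] 10 [113, 122, 126] 
24.025
```

The copper colour now spans stop x from about -69 to -8 mm in both cameras. That is the full 60 mm, so the board lies flat, copper up, with its middle near -39 mm. Handing in.

```bash
python3 -c "
from h import *
print(bot.finish_job())"
```

```text
the job is handed in; nothing more can be done
None
```

The stripboard now lies flat, copper side up, on the mat with its middle about 39 mm in front of the stop; I handed the job in at about 24 s, but no verdict was returned.

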